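# Lay out a stripped wheel hub in order

### The job

The rear hub has been stripped; lay its parts out in the order they came off: stand the flanged end cap in the tray pocket with one dot, then the splined freehub body in the pocket with two dots, then the plain spacer sleeve in the pocket with three dots, and last take the axle from its sloping rest and stand it upright in the steel cup, foot end (the end with the two thin dark rings) down. Work one part at a time in that order and set each part down, rather than dropping it, flat on the pocket floor, the same way up as it stands now. Leave the bearing in the four-dot pocket and everything else on the bench where it is.

Things in the scene. Friction and masses are not known exactly. Their poses are not given: they have to be found in the camera images.
- tray: (all sizes in mm) fixed square wooden tray, 144 x 144, 14 high, with four square pockets (54 x 54, 10 deep, floor 4 above the bench, centres 66 apart, walls between them 12). Each pocket has 1, 2, 3 or 4 black dots on the outer rim beside it. Origin at the centre of its underside; pockets one to four lie at (-33,+33), (-33,-33), (+33,+33), (+33,-33) in its x, y. It may be turned any way round.
- pocket1 (a point): centre of the floor of the pocket with 1 dot
- pocket2 (a point): centre of the floor of the pocket with 2 dots
- pocket3 (a point): centre of the floor of the pocket with 3 dots
- pocket4 (a point): centre of the floor of the pocket with 4 dots
- end_cap: hub end cap, aluminium, standing on its flange: flange 34 diameter and 8 high, above it a barrel 22 diameter up to 30 total height. Origin at the centre of its underside, z up its axis.
- freehub: freehub body, steel drum with lengthwise splines, 35 diameter, 40 tall, standing on end. Origin at the centre of its underside, z up its axis.
- sleeve: spacer sleeve, plain smooth aluminium tube, 25 diameter, 48 tall, standing on end. Origin at the centre of its underside, z up its axis.
- axle: hub axle, plain aluminium tube 20 diameter, 120 long, with two thin dark rings near its foot. Origin at the centre of its foot end, z along it to the free end. At the start it lies in the sloping rest, leaning 35 degrees from vertical, its foot 35 above the bench, its top end leaning to the rest's -x side; the upper 60 stands clear of the rest.
- rest: fixed grey sloping rest for the axle: base 130 x 70 x 12, and a channel (38 wide, open above, side rails 8 high, reaching 60 up the axle) that slopes up towards its own -x with a stop under the axle's foot; its -x points roughly to the robot. Origin on the bench, straight below the axle's foot. The axle can be drawn out along its axis or lifted away from the channel.
- cup: fixed round steel cup, outside 40 diameter, inside 32 diameter, rim 55 above the bench, floor 5 above it (50 deep), with a foot disc 54 diameter. Origin at the centre of its underside.
- cup_in (a point): centre of the cup's inner floor
- bearing: a flat steel ball bearing, 36 diameter, 10 thick, lying in the four-dot pocket; leave it. Origin at the centre of its underside
- cog: a flat toothed steel sprocket, 76 diameter, 4 thick, lying on the bench; leave it. Origin at the centre of its underside
- wrench: a red open wrench about 170 long, lying on the bench; leave it
- screwdriver: a yellow-handled screwdriver lying on the bench; leave it
- grease: a white jar with black cap, 64 diameter, 60 tall; leave it. Origin at the centre of its underside
- solvent: a red squeeze bottle with a cone nozzle, 72 diameter, 200 tall; leave it. Origin at the centre of its underside
- bench_block: a dark wooden block 130 x 80 x 40 lying on the bench; leave it. Origin at the centre of its underside
- skewer: a quick-release skewer, a thin rod 150 long with a bent lever at one end, lying on the bench; leave it
Not all that is in view belongs to the job. Several things look just like the tray: the one meant starts farthest to the robot's right. Leave any orange look-alike of the freehub alone.

How it is judged:
By the outcome, as a careful person would: the job done as asked, in the order asked, and still so for the second after the job is handed in, with the robot touching nothing.
It also fails if it takes over 67 s, if anything falls off the work surface, if the arm or the gripper's body presses on something with over 40 N, if the wrist force passes 120 N, or if a joint passes its speed limit or range.

### The arm

A 7-joint arm with a two-finger parallel gripper is mounted at the origin on the work surface. World frame = base frame: x ahead of the robot, y to its left, z up, the work surface at z = 0. Lengths are in m, angles in rad, forces in N, time in s.
With the tool pointing down it reaches from about 0.4 to 0.85 m from the base axis. Payload 10.4 kg.
Tool frame: the origin (TCP) lies at the very end of the fingers, on their centre line; the grasp point (between the pads) lies 19 mm behind it (manip.grip_point_offset is the distance from the TCP to the grasp point, in m); z points along the fingers, y is the line along which they close (so a half turn about z gives the same grasp; the last joint's range is limited). The gripper opens to 85 mm and grips with 20 to 120 N. Pads are 22 mm wide; open, the fingers measure 114 mm over their backs; the gripper's body (76 mm by 85 mm) begins 54 mm behind the grasp point. The pads swing forward as they close: fully open they stand 13 mm farther back than shut.
Start: joints at [1.285, 0.332, -0.065, 1.46, 0.022, 1.35, -0.088], TCP at [0.162, -0.604, 0.231] pointing down, gripper open.
Joint ranges: [-2.6, 2.6], [-0.5, 2.12], [-1.47, 1.34], [0.16, 2.42], [-1.27, 4.41], [0.06, 2.06], [-2.6, 2.6]. Speed limits (rad/s): [2.22, 2.22, 2.79, 2.79, 3.14, 3.14, 3.14].

### API

Orientations are given as a unit quaternion [x, y, z, w].
In Python, from workcell import manip gives the robot as it stands. The module is installed in compiled form; this text tells all that it offers.
- The arm moves only by the tool step_arm, never from a script. Its argument "moves" is a list of rows, each a list of 7 numbers: the closure, from 0 (fully open) to 1 (shut), then the shift along the world's x, y, z in mm, then the turn, a rotation vector about the world's x, y, z in rad. In form: [[grip, tx, ty, tz, ax, ay, az], ...]. A call has 1 to 10 rows; each row is the pose to reach, as a shift and turn from the pose commanded when the call began; what a row does not reach only later rows make up. A row lasts 1/10 s, in which the tool goes at most 50 mm and 8.59 degrees, less where a joint would pass 70% of its speed; a pose out of reach is approached as far as the arm can. A call with a gripper value outside its range is refused whole. The fingers move at their own pace and stop on an object; "grip_force" is the grip in N (left out, the last holds). Time passes only in rows, so rows that repeat a pose let the fingers close. It gives the time, the measured TCP pose, the force, the opening and the grip force at its end, in the units of the state.
- manip.get_obs(): the state, without advancing time (a new reading comes with each control period).
- manip.camera(name): name is "scene" or "top"; returns a dict with "image" (480x640x3 uint8, blue, green, red), "K" (3x3 intrinsics, pixels), "rvec" (rotation vector, rad) and "tvec" (3), from world to camera coordinates, as OpenCV has them. Camera axes: x right, y down, z forward; pixel columns grow to the right and rows downward; lengths in m; the calibration is good to about 2 mm. A picture is of the moment at which its call begins. There is no depth.
- manip.hand_in(): hands the job in; it is judged then, once.
The state is a dict: "clock": time; "joint_pos": joint angles; "joint_velocities": joint speeds; "tau": joint torques, N m; "position": TCP position; "ee_rot": TCP orientation; "ft_force": force on the tool from outside, world axes, zero at the start; "torque": the same for the moment, N m; "grip_width": opening from 0.0 (shut) to 1.0 (fully open); "grasp_force": force on a finger pad.
Only numpy, scipy, OpenCV 4.12 (cv2) and the standard library are available. Lean on these libraries where they do the work, as an engineer would, in place of code of your own. Each camera call takes 0.05 s, during which the arm holds its last target. There are 200 camera calls.

## Working session

There is one attempt and no reset: what is moved stays moved. The work goes in short steps, Python scripts to look and compute and a tool call to move; the robot and the scene stay as the last step left them, time stands still between calls to the robot, and variables do not carry over. Pictures are saved under pics/ and viewed, at most 10 in all, crops included, and the job is handed in when it is done.

Besides the shell and the picture viewer there is one more tool, called after "Call:" in YAML: its name, and indented under it one key for each argument. step_arm: Moves the arm, as the interface text tells. Its arguments: {"type":"object","properties":{"moves":{"type":"array","items":{"type":"array","items":{"type":"number"}}},"grip_force":{"type":"number"}},"required":["moves"]}

```bash
mkdir -p pics
python3 - <<'E'
from workcell import manip
import cv2,pickle,numpy as np
for n in("scene","top"):
    c=manip.camera(n);pickle.dump(c,open(n+".pkl","wb"));cv2.imwrite(f"pics/{n}0.png",c["image"])
    R=cv2.Rodrigues(c["rvec"])[0];print(n,np.round(-R.T@np.ravel(c["tvec"]),3),np.round(R,2).tolist(),np.round(c["K"],0).tolist())
o=manip.get_obs();print(o, manip.grip_point_offset)
E
```

```text
scene [1.118 0.33  0.762] [[-0.48, 0.88, 0.01], [0.6, 0.34, -0.72], [-0.64, -0.34, -0.69]] [[436.0, 0.0, 323.0], [0.0, 436.0, 241.0], [0.0, 0.0, 1.0]]
top [0.188 0.011 1.443] [[0.02, -1.0, 0.02], [-0.98, -0.03, -0.19], [0.2, -0.02, -0.98]] [[610.0, 0.0, 331.0], [0.0, 610.0, 237.0], [0.0, 0.0, 1.0]]
{'clock': 0.1, 'joint_pos': array([ 1.28539197,  0.33282722, -0.06466845,  1.46085408,  0.02161891,
        1.34989088, -0.08852507]), 'joint_velocities': array([-6.66377161e-05, -2.44418423e-03,  9.04896475e-04, -8.07144062e-04,
        4.25566630e-04, -1.41060979e-03,  4.44228293e-04]), 'tau': array([ 2.08378500e-03, -6.26747489e+01,  4.98803461e-02, -3.92433035e+01,
        1.64720218e-02,  6.94618531e-03, -1.56650577e-05]), 'position': array([ 0.16225549, -0.60322828,  0.23058539]), 'ee_rot': array([ 9.91381014e-01,  1.31008674e-01, -1.26478568e-04, -6.29343976e-04]), 'ft_force': array([-0.17131654, -0.00136876, -0.2102434 ]), 'torque': array([ 0.00417193, -0.04307151, -0.02085904]), 'grasp_force': 0.0, 'grip_width': 1.0005961415363056} 0.0187
```

View pics/scene0.png

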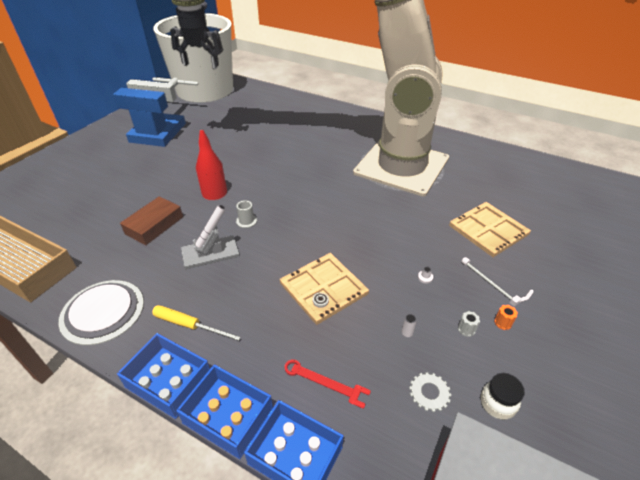

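View pics/top0.png

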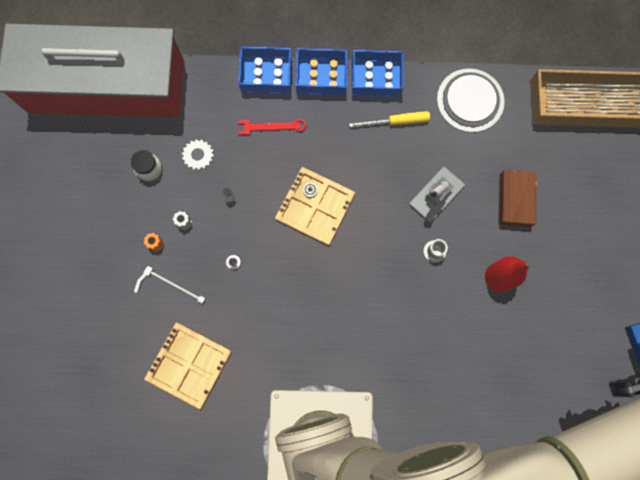

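Scene: tray candidates are top (315,205), which holds the bearing, and top (188,365). The image's right is the robot's right (-y), so (315,205) fits. The freehub is the grey drum at top (181,220), scene (469,324); the orange look-alike is at top (153,242). The end cap is at top (233,262), the sleeve at top (229,197), the axle and rest at top (437,195), and the cup at top (436,250). I'll confirm these in one enlarged crop.

```bash
cat > h.py <<'E'
import cv2,pickle,numpy as np
from workcell import manip
def load(n): return pickle.load(open(n+".pkl","rb"))
def ray(c,uv):
    R=cv2.Rodrigues(c["rvec"])[0];t=np.ravel(c["tvec"])
    p=cv2.undistortPoints(np.float64([[uv]]),c["K"],None).ravel()
    return -R.T@t, R.T@np.array([p[0],p[1],1])
def onplane(c,uv,z):
    o,d=ray(c,uv);return o+d*(z-o[2])/d[2]
def tri(c1,u1,c2,u2):
    o1,d1=ray(c1,u1);o2,d2=ray(c2,u2)
    s=np.linalg.lstsq(np.c_[d1,-d2],o2-o1,rcond=None)[0]
    a,b=o1+d1*s[0],o2+d2*s[1];return (a+b)/2,np.linalg.norm(a-b)
def proj(c,p): return cv2.projectPoints(np.float64(p).reshape(-1,3),c["rvec"],c["tvec"],c["K"],None)[0].reshape(-1,2)
E
python3 - <<'E'
from h import *
t=load("top")["image"];s=load("scene")["image"]
r=lambda im,x,y,w,h,W,H:cv2.resize(im[y:y+h,x:x+w],(W,H),interpolation=cv2.INTER_CUBIC)
a=np.vstack([np.hstack([r(t,270,160,90,90,300,300),r(t,405,160,75,110,205,300),r(t,140,180,110,100,295,300)]),
 np.hstack([r(s,275,245,100,85,353,300),r(s,175,190,90,80,247,300),r(s,395,255,60,90,200,300)])])
print(a.shape);cv2.imwrite("pics/crop1.png",a)
E
```

```text
(600, 800, 3)
```

View pics/crop1.png

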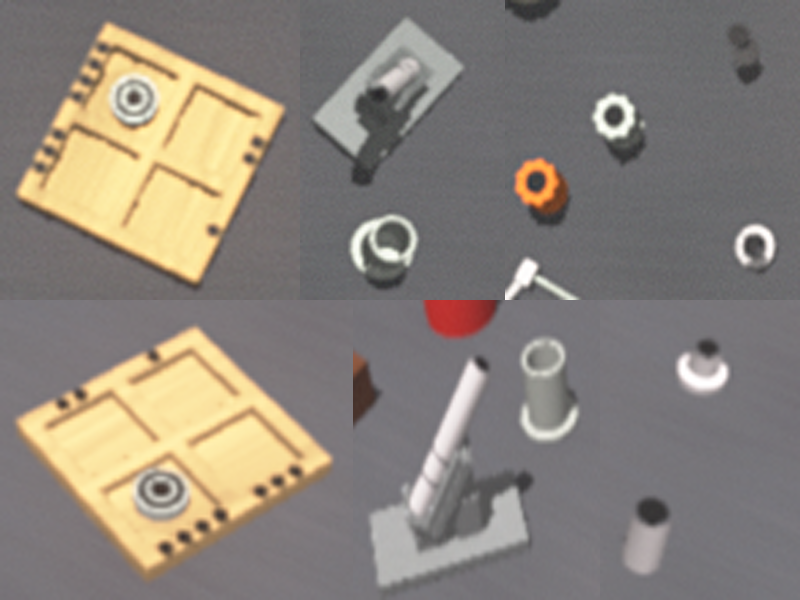

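Confirmed: the tray at top (315,205) has 4 dots on the upper left, 3 on the lower left, 2 on the upper right and 1 on the lower right, with the bearing in the four-dot pocket. The freehub is the grey one. The axle's top end is dark at top (433,194) and points towards the robot; its rings are at the lower end.

Run:
```python
from h import *
T=load("top");S=load("scene")
# coarse triangulation from crop pixels
for n,a,b,z in [("sleeve top",(227.6,192.3),(410.6,318.6),.048),("cap top",(233.2,262),(427.4,269.1),.03),
  ("axle top",(433.2,193.7),(221.6,207.1),.133),("cup rim",(439.4,247.3),(245,205.2),.055)]:
    p,e=tri(T,a,S,b);print(n,p.round(4),round(e,4),"planes",onplane(T,a,z)[:2].round(4),onplane(S,b,z)[:2].round(4))
# tray
for n,c,box in(("top",T,(265,155,365,255)),("scene",S,(265,240,385,330))):
    im=c["image"];x0,y0,x1,y1=box;h=cv2.cvtColor(im,cv2.COLOR_BGR2HSV)[y0:y1,x0:x1]
    m=cv2.inRange(h,(8,70,90),(35,255,255));m=cv2.morphologyEx(m,cv2.MORPH_CLOSE,np.ones((5,5)))
    k=max(cv2.findContours(m,0,1)[0],key=cv2.contourArea)
    W=np.float32([onplane(c,(p[0][0]+x0,p[0][1]+y0),.014)[:2] for p in cv2.convexHull(k)])*1000
    r=cv2.minAreaRect(W);print("tray",n,np.round(r[0],1),np.round(r[1],1),round(r[2],2),cv2.boxPoints(r).round(0).tolist())
# top view corners read from crop, bearing
C=np.array([onplane(T,(u/3.333+270,v/3.333+160),.014)[:2] for u,v in((108,22),(285,108),(197,285),(17,193))]);print("corners 4,2,1,3",C.round(4).tolist(),C.mean(0))
print("bearing top",onplane(T,(134/3.333+270,100/3.333+160),.014)[:2], onplane(S,(275+160/3.53,245+(490-300)/3.53),.014)[:2])
# bright blobs
for n,c,box,z,th in(("freehub T",T,(165,205,197,236),.04,None),("cap T",T,(223,252,243,272),.03,None),("freehub S",S,(455,308,484,338),.04,None)):
    x0,y0,x1,y1=box;g=cv2.cvtColor(c["image"],6)[y0:y1,x0:x1];th,m=cv2.threshold(g,0,255,cv2.THRESH_OTSU)
    k=max(cv2.findContours(m,0,1)[0],key=cv2.contourArea);(u,v),r=cv2.minEnclosingCircle(k)
    print(n,th,(u+x0,v+y0),r,onplane(c,(u+x0,v+y0),z)[:2].round(4), [onplane(c,(u+x0,v+y0),zz)[:2].round(4) for zz in(0,.008)])
# rest base corners from crop2, z=.012
for u,v in((405,17),(464,68),(372,168),(313,118)): print("rest",onplane(T,(405+(u-300)/2.733,160+v/2.727),.012)[:2].round(4))
a=[cv2.resize(T["image"][180:280,140:250],None,fx=7,fy=5.5,interpolation=cv2.INTER_CUBIC)]
cv2.imwrite("pics/c2.png",a[0])
```

```text
sleeve top [0.5675 0.2345 0.0429] 0.004 planes [0.5666 0.2317] [0.5707 0.2371]
cap top [0.4036 0.216  0.0251] 0.006 planes [0.4035 0.2124] [0.4073 0.2196]
axle top [ 0.5521 -0.2379  0.1333] 0.0022 planes [ 0.5528 -0.2389] [ 0.5515 -0.237 ]
cup rim [ 0.4448 -0.2645  0.0532] 0.0058 planes [ 0.446  -0.2667] [ 0.4459 -0.2599]
tray top [549.4  25.7] [147.7 149.9] 65.1 [[450.0, -10.0], [586.0, -73.0], [648.0, 61.0], [513.0, 124.0]]
tray scene [553.3  28.3] [153.2 151.4] 65.04 [[452.0, -9.0], [590.0, -73.0], [654.0, 66.0], [517.0, 130.0]]
corners 4,2,1,3 [[0.6457, 0.0585], [0.584, -0.0722], [0.4513, -0.011], [0.5154, 0.1201]] [0.54907768 0.02383948]
bearing top [0.58699307 0.0378245 ] [0.59052394 0.04129218]
freehub T 163.0 (180.192307472229, 218.5) 7.654816150665283 [0.5021 0.3404] [array([0.5111, 0.3498]), array([0.5093, 0.3479])]
cap T 161.0 (232.7708330154419, 261.6041669845581) 7.254469394683838 [0.4045 0.2135] [array([0.409 , 0.2178]), array([0.4078, 0.2166])]
freehub S 165.0 (471.0, 317.5) 9.178879737854004 [0.5022 0.3428] [array([0.4681, 0.3434]), array([0.475 , 0.3433])]
rest [ 0.6571 -0.288 ]
rest [ 0.6108 -0.3404]
rest [ 0.5166 -0.2566]
rest [ 0.5608 -0.2045]
```

Call:
step_arm:
  moves:
    - [0.4,0,0,50,0,0,0]
    - [0.4,30,39,50,0,0,0.14]
    - [0.4,60,78,50,0,0,0.28]
    - [0.4,90,117,50,0,0,0.42]
    - [0.4,120,156,50,0,0,0.56]
    - [0.4,150,195,50,0,0,0.7]
    - [0.4,180,234,50,0,0,0.84]
    - [0.4,210,273,50,0,0,0.98]
    - [0.4,240,312,50,0,0,1.12]
    - [0.4,270,350,50,0,0,1.26]
  grip_force: 40

```text
clock: 1.1
position: [0.4331, -0.2516, 0.2813]
ee_rot: [0.722, 0.692, -0.0, 0.0]
ft_force: [1.2, -1.3, -0.0]
grip_width: 0.602
grasp_force: 0.0
```

Call:
step_arm:
  moves:
    - [0.4,10,48,0,0,0,0.1]
    - [0.4,15,96,0,0,0,0.2]
    - [0.4,20,144,0,0,0,0.3]
    - [0.4,20,192,0,0,0,0.4]
    - [0.4,20,240,0,0,0,0.4]
    - [0.4,10,288,-10,0,0,0.4]
    - [0.4,0,334,-25,0,0,0.4]
    - [0.4,-10,378,-45,0,0,0.4]
    - [0.4,-20,420,-70,0,0,0.4]
    - [0.4,-27,458,-100,0,0,0.4]

```text
clock: 2.1
position: [0.4048, 0.2064, 0.1812]
ee_rot: [0.572, 0.82, 0.001, 0.001]
ft_force: [1.8, -1.2, -1.4]
grip_width: 0.601
grasp_force: 0.0
```

Call:
step_arm:
  moves:
    - [0.4,0,10,-30,0,0,0]
    - [0.4,0,10,-70,0,0,0]
    - [0.4,0,10,-100,0,0,0]
    - [0.4,0,10,-100,0,0,0]

```text
clock: 2.5
position: [0.4027, 0.2134, 0.078]
ee_rot: [0.572, 0.82, -0.002, -0.002]
ft_force: [0.4, -0.1, 0.1]
grip_width: 0.603
grasp_force: 0.0
```

Run:
```python
from h import *
o=manip.get_obs();print(o["position"],o["ee_rot"],o["joint_pos"].round(2))
ims=[]
for n in("scene","top"):
    c=manip.camera(n);pickle.dump(c,open(n+"1.pkl","wb"))
    for w,p in(("tcp",o["position"]),("cap",[.4055,.2165,.03])):
        print(n,w,proj(c,p).round(1))
    u,v=proj(c,[.4055,.2165,.05])[0].astype(int);ims.append(cv2.resize(c["image"][v-50:v+50,u-65:u+65],(400,308),interpolation=2))
cv2.imwrite("pics/close1.png",np.hstack(ims))
```

```text
[0.40273958 0.21338128 0.07804633] [ 0.5720609   0.82020428 -0.00243637 -0.00230782] [ 0.34  0.26 -1.    2.02  0.25  1.   -0.43]
scene tcp [[429.1 252.1]]
scene cap [[426.3 268.1]]
top tcp [[229.9 259.1]]
top cap [[231.5 261.1]]
```

View pics/close1.png

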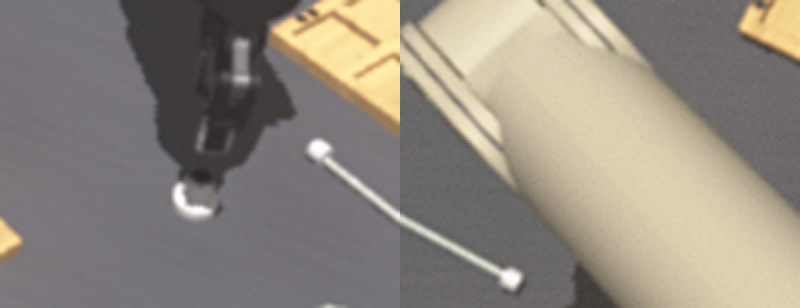

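Call:
step_arm:
  moves:
    - [0.4,2,2,-30,0,0,0]
    - [0.4,2,2,-50,0,0,0]
    - [0.4,2,2,-62,0,0,0]
    - [0.4,2,2,-64,0,0,0]
    - [0.4,2,2,-64,0,0,0]

```text
clock: 3.1
position: [0.4081, 0.2167, 0.0184]
ee_rot: [0.572, 0.82, 0.001, 0.0]
ft_force: [0.3, 0.0, 0.1]
grip_width: 0.601
grasp_force: 0.0
```

Call:
step_arm:
  moves:
    - [0.7,0,0,0,0,0,0]
    - [0.85,0,0,0,0,0,0]
    - [1,0,0,0,0,0,0]
    - [1,0,0,0,0,0,0]
    - [1,0,0,0,0,0,0]

```text
clock: 3.6
position: [0.4081, 0.2166, 0.0184]
ee_rot: [0.572, 0.82, 0.0, 0.001]
ft_force: [-1.7, -1.8, 9.2]
grip_width: 0.233
grasp_force: 38.8
```

Call:
step_arm:
  moves:
    - [1,0,0,20,0,0,0]
    - [1,0,0,45,0,0,0]
    - [1,0,0,60,0,0,0]
    - [1,0,0,60,0,0,0]

```text
clock: 4.0
position: [0.4087, 0.2169, 0.0793]
ee_rot: [0.573, 0.82, 0.001, 0.001]
ft_force: [0.3, 1.1, -0.3]
grip_width: 0.238
grasp_force: 39.2
```

Run:
```python
from h import *
o=manip.get_obs();print(o["position"],o["grip_width"],o["ft_force"])
c=manip.camera("scene");u,v=proj(c,o["position"])[0].astype(int)
print(u,v);cv2.imwrite("pics/lift1.png",cv2.resize(c["image"][v-40:v+50,u-60:u+60],(640,480),interpolation=2))
```

```text
[0.40874401 0.21689651 0.07930017] 0.23790993002217262 [ 0.29521853  1.07583422 -0.34348907]
429 253
```

View pics/lift1.png

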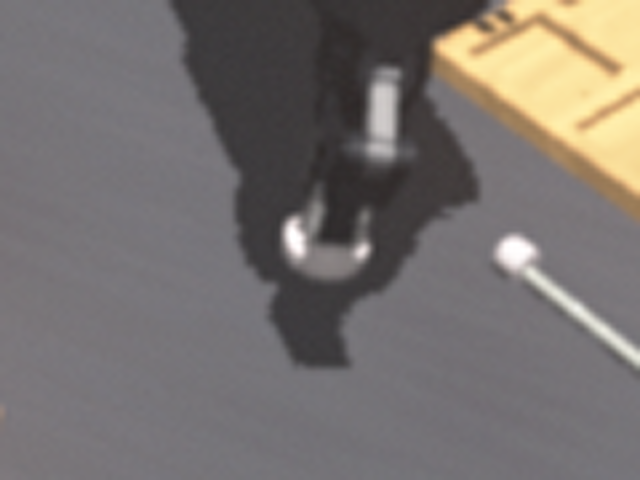

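The cap is in the grip, level and clear of the bench (flange at crop (326,250), its shadow below).

Call:
step_arm:
  moves:
    - [1,10,-22,20,0,0,0]
    - [1,27,-57,20,0,0,0]
    - [1,44,-97,20,0,0,0]
    - [1,62,-137,20,0,0,0]
    - [1,80,-175,20,0,0,0]
    - [1,92,-200,20,0,0,0]
    - [1,97,-207,10,0,0,0]
    - [1,97,-207,-15,0,0,0]
    - [1,97,-207,-40,0,0,0]
    - [1,97,-207,-40,0,0,0]

```text
clock: 5.05
position: [0.5014, 0.0101, 0.0337]
ee_rot: [0.572, 0.82, -0.001, -0.003]
ft_force: [-0.2, -0.1, -0.1]
grip_width: 0.236
grasp_force: 39.3
```

Run:
```python
from h import *
o=manip.get_obs();print(o["position"],o["grip_width"],o["ft_force"])
ims=[]
for n in("scene","top"):
    c=manip.camera(n);pickle.dump(c,open(n+"2.pkl","wb"))
    q=[.51,.01,.03] ;u,v=proj(c,q)[0].astype(int);print(n,u,v)
    ims.append(cv2.resize(c["image"][v-45:v+45,u-60:u+60],(400,300),interpolation=2))
cv2.imwrite("pics/p1.png",np.hstack(ims))
```

```text
[0.50136821 0.01011677 0.03367435] 0.2359575819693409 [-0.1907469  -0.14505647 -0.08160714]
scene 325 265
top 320 219
```

View pics/p1.png

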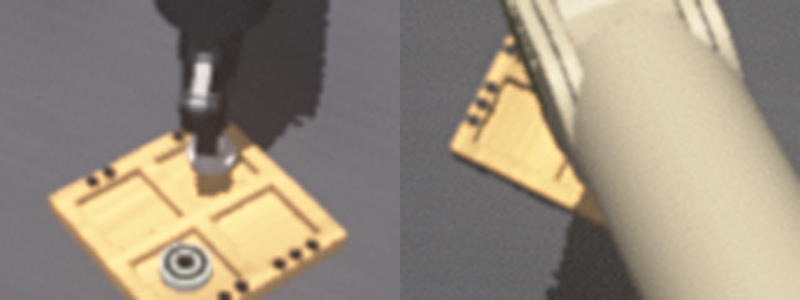

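Scene crop: the flange, at (212,158), is over the one-dot pocket. That pocket lies beside the single dot, and the bearing is in the opposite pocket. Now lowering.

Call:
step_arm:
  moves:
    - [1,4,0,0,0,0,0]
    - [1,4,0,-5,0,0,0]
    - [1,4,0,-9,0,0,0]
    - [1,4,0,-9,0,0,0]

```text
clock: 5.55
position: [0.5081, 0.0094, 0.028]
ee_rot: [0.572, 0.82, -0.0, -0.0]
ft_force: [-0.5, 0.1, -0.0]
grip_width: 0.235
grasp_force: 39.3
```

Call:
step_arm:
  moves:
    - [1,-1,0,-2,0,0,0]
    - [1,-2,0,-4,0,0,0]
    - [1,-2,0,-5,0,0,0]
    - [1,-2,0,-5,0,0,0]

```text
clock: 5.95
position: [0.5062, 0.0094, 0.0232]
ee_rot: [0.572, 0.82, -0.0, -0.0]
ft_force: [0.5, -0.7, 0.2]
grip_width: 0.233
grasp_force: 39.3
```

Call:
step_arm:
  moves:
    - [1,0,0,-0.7,0,0,0]
    - [1,0,0,-1.2,0,0,0]
    - [1,0,0,-1.2,0,0,0]

```text
clock: 6.25
position: [0.5065, 0.0094, 0.0225]
ee_rot: [0.572, 0.82, -0.0, 0.0]
ft_force: [-1.5, -1.1, 4.1]
grip_width: 0.231
grasp_force: 39.9
```

Call:
step_arm:
  moves:
    - [0.7,0,0,0,0,0,0]
    - [0.5,0,0,0,0,0,0]
    - [0.4,0,0,0,0,0,0]
    - [0.4,0,0,0,0,0,0]
    - [0.4,0,0,30,0,0,0]
    - [0.4,0,0,70,0,0,0]
    - [0.3,0,30,90,0,0,0]
    - [0.3,0,78,90,0,0,0]
    - [0.3,0,126,90,0,0,0]
    - [0.3,0,174,90,0,0,0]

```text
clock: 7.25
position: [0.5064, 0.1848, 0.1125]
ee_rot: [0.573, 0.82, 0.0, 0.0]
ft_force: [0.9, -0.6, -0.6]
grip_width: 0.705
grasp_force: 0.0
```

Call:
step_arm:
  moves:
    - [0.3,0,48,0,0,0,0]
    - [0.3,-2,96,0,0,0,0]
    - [0.3,-4,140,0,0,0,0]
    - [0.3,-4,158,-10,0,0,0]
    - [0.3,-4,158,-35,0,0,0]
    - [0.3,-4,158,-50,0,0,0]
    - [0.3,-4,158,-50,0,0,0]

```text
clock: 7.95
position: [0.5015, 0.3399, 0.0597]
ee_rot: [0.573, 0.82, -0.002, -0.001]
ft_force: [-0.5, 0.1, -0.1]
grip_width: 0.701
grasp_force: 0.0
```

Run:
```python
from h import *
o=manip.get_obs();print(o["position"],o["grip_width"],o["ft_force"])
ims=[]
c=manip.camera("scene");pickle.dump(c,open("scene3.pkl","wb"))
for q in([.506,.0095,.02],[.502,.342,.04]):
    u,v=proj(c,q)[0].astype(int);print(u,v)
    ims.append(cv2.resize(c["image"][v-45:v+45,u-60:u+60],(400,300),interpolation=2))
cv2.imwrite("pics/p2.png",np.hstack(ims))
```

```text
[0.50145445 0.33990674 0.05974837] 0.7012112740230557 [-0.50945337  0.05787697 -0.05571152]
325 266
470 317
```

View pics/p2.png

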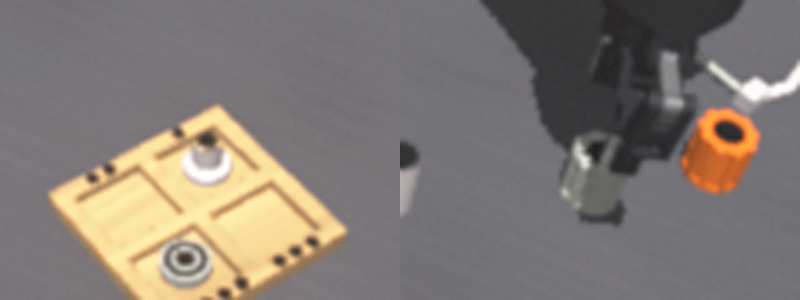

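Crop 1: the cap stands flat in the one-dot pocket. Crop 2: the gripper is over the grey freehub, with the orange look-alike clear at (720,150). Checking the lateral alignment numerically.

Run:
```python
from h import *
c=load("scene3")
def cr(p):
    u,v=proj(c,p)[0];return (400+(u-410)*3.333,(v-272)*3.333)
t=np.array([.5015,.3399,.0597]);d=np.array([.94,.342,0]);n=np.array([-.342,.94,0])
for s in(1,-1):
    for w in(-.011,.011): print("finger tip inner/outer",s,w,np.round(cr(t+s*d*.03+n*w),0),np.round(cr(t+s*d*.044+n*w),0))
print("hub top",cr([.502,.342,.04]),"left/right",cr([.502+.0084,.342-.0154,.04]),cr([.502-.0084,.342+.0154,.04]),"bot",cr([.502,.342,0]))
# measured grey/bright extents of the hub at rows in the lower part
g=cv2.cvtColor(c["image"],cv2.COLOR_BGR2GRAY)
for v in range(314,338,3): print(v,g[v,452:490].tolist())
```

```text
finger tip inner/outer 1 -0.011 [592. 167.] [595. 187.]
finger tip inner/outer 1 0.011 [631. 172.] [633. 192.]
finger tip inner/outer -1 -0.011 [584.  88.] [582.  71.]
finger tip inner/outer -1 0.011 [621.  93.] [618.  75.]
hub top (np.float64(602.1984509199324), np.float64(150.87732230622183)) left/right (np.float64(573.5270530892575), np.float64(150.708146668049)) (np.float64(630.8641028485852), np.float64(151.04646404068862)) bot (np.float64(586.8657071891537), np.float64(189.1714183068395))
314 [116, 116, 114, 105, 80, 67, 60, 56, 57, 69, 111, 146, 118, 101, 93, 78, 66, 65, 64, 67, 83, 101, 102, 85, 63, 49, 41, 45, 45, 44, 43, 42, 41, 45, 43, 43, 43, 43]
317 [115, 114, 116, 116, 115, 116, 114, 98, 80, 109, 170, 196, 172, 113, 60, 36, 33, 38, 55, 89, 114, 102, 75, 48, 43, 42, 43, 51, 58, 63, 63, 63, 63, 64, 69, 62, 46, 42]
320 [116, 117, 115, 116, 115, 114, 109, 89, 91, 112, 127, 147, 204, 224, 181, 108, 64, 64, 94, 109, 97, 69, 47, 40, 39, 42, 43, 42, 39, 49, 74, 98, 104, 105, 104, 99, 95, 91]
323 [118, 118, 118, 118, 117, 109, 89, 91, 116, 128, 120, 120, 135, 139, 115, 101, 102,
[... 157 characters left out ...]
30, 129, 122, 106, 102, 104, 102, 103, 103, 104, 102, 100, 100, 102, 105, 114, 118, 116, 116, 117, 115, 115, 116, 115, 116, 115, 115]
329 [115, 116, 116, 115, 115, 120, 153, 186, 152, 129, 129, 125, 112, 102, 99, 99, 102, 101, 104, 103, 101, 101, 103, 104, 109, 115, 117, 117, 117, 117, 117, 118, 115, 116, 117, 116, 114, 117]
332 [117, 116, 116, 118, 116, 115, 116, 119, 126, 130, 136, 137, 120, 105, 103, 105, 102, 105, 103, 101, 101, 103, 95, 81, 91, 112, 117, 116, 115, 115, 117, 116, 117, 117, 116, 115, 117, 116]
335 [118, 116, 115, 116, 117, 117, 116, 116, 116, 117, 115, 98, 91, 95, 99, 101, 100, 99, 98, 96, 84, 72, 62, 55, 63, 85, 111, 117, 117, 117, 118, 119, 116, 116, 116, 115, 116, 116]
```

Call:
step_arm:
  moves:
    - [0.3,0,2,-20,0,0,0]
    - [0.3,0,2,-36,0,0,0]
    - [0.3,0,2,-42,0,0,0]
    - [0.3,0,2,-42,0,0,0]
    - [0.6,0,2,-42,0,0,0]
    - [0.8,0,2,-42,0,0,0]
    - [1,0,2,-42,0,0,0]
    - [1,0,2,-42,0,0,0]
  grip_force: 60

```text
clock: 8.8
position: [0.5029, 0.3439, 0.0213]
ee_rot: [0.572, 0.82, 0.001, 0.0]
ft_force: [-1.3, -0.5, 6.6]
grip_width: 0.383
grasp_force: 59.7
```

Call:
step_arm:
  moves:
    - [1,0,0,10,0,0,0]
    - [1,0,0,40,0,0,0]
    - [1,0,0,80,0,0,0]
    - [1,0,0,90,0,0,0]

```text
clock: 9.2
position: [0.5036, 0.3451, 0.115]
ee_rot: [0.572, 0.82, 0.003, 0.001]
ft_force: [0.0, 0.9, -1.5]
grip_width: 0.382
grasp_force: 59.9
```

Call:
step_arm:
  moves:
    - [1,4,-22,5,0,0,0]
    - [1,12,-68,5,0,0,0]
    - [1,20,-116,5,0,0,0]
    - [1,28,-164,5,0,0,0]
    - [1,36,-212,5,0,0,0]
    - [1,44,-260,5,0,0,0]
    - [1,52,-306,5,0,0,0]
    - [1,59,-345,5,0,0,0]
    - [1,63,-363,-10,0,0,0]
    - [1,63,-363,-40,0,0,0]

```text
clock: 10.2
position: [0.5672, -0.0236, 0.0709]
ee_rot: [0.575, 0.818, 0.0, 0.002]
ft_force: [-0.1, 0.4, -1.5]
grip_width: 0.384
grasp_force: 60.0
```

Call:
step_arm:
  moves:
    - [1,0,0,-20,0,0,0]
    - [1,0,0,-30,0,0,0]
    - [1,0,0,-30,0,0,0]
    - [1,0,0,-30,0,0,0]

```text
clock: 10.6
position: [0.5658, -0.0189, 0.0408]
ee_rot: [0.572, 0.82, 0.0, 0.0]
ft_force: [-0.6, -0.6, -2.0]
grip_width: 0.385
grasp_force: 60.0
```

Run:
```python
from h import *
o=manip.get_obs();print(o["position"],o["grip_width"],o["ft_force"])
c=manip.camera("scene");pickle.dump(c,open("scene4.pkl","wb"))
u,v=318,283;print([ (i,np.round((proj(c,p)[0]-[u-60,v-45])*6.667)) for i,p in enumerate([[.566,-.018,.004],[.566,-.018,.014]])])
cv2.imwrite("pics/p3.png",cv2.resize(c["image"][v-45:v+45,u-60:u+60],(800,600),interpolation=2))
```

```text
[ 0.56576635 -0.01892536  0.04081984] 0.38549451000403945 [-0.55439526 -0.56215212 -2.03167261]
[(0, array([299., 309.])), (1, array([298., 289.]))]
```

View pics/p3.png

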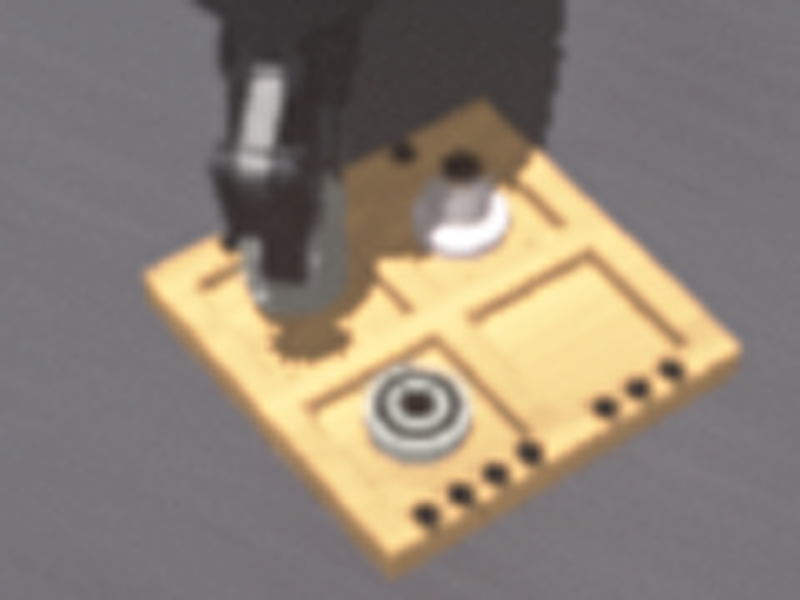

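The freehub is over the two-dot pocket: its underside is near (300,285), and the projected pocket centre is (299,305). Lowering.

Call:
step_arm:
  moves:
    - [1,0,1,-6,0,0,0]
    - [1,0,1,-11,0,0,0]
    - [1,0,1,-14,0,0,0]
    - [1,0,1,-14.5,0,0,0]
    - [1,0,1,-14.5,0,0,0]

```text
clock: 11.15
position: [0.5653, -0.0186, 0.0256]
ee_rot: [0.572, 0.82, 0.0, -0.0]
ft_force: [-0.1, 0.5, -1.3]
grip_width: 0.382
grasp_force: 60.2
```

Call:
step_arm:
  moves:
    - [1,0,0,-0.6,0,0,0]
    - [1,0,0,-1,0,0,0]
    - [1,0,0,-1,0,0,0]

```text
clock: 11.45
position: [0.5655, -0.0186, 0.0253]
ee_rot: [0.572, 0.82, -0.0, 0.0]
ft_force: [-3.1, 0.0, 6.3]
grip_width: 0.384
grasp_force: 60.8
```

Call:
step_arm:
  moves:
    - [0.5,0,0,0,0,0,0]
    - [0.3,0,0,0,0,0,0]
    - [0.3,0,0,0,0,0,0]
    - [0.3,0,0,25,0,0,0]
    - [0.3,0,0,70,0,0,0]
    - [0.3,0,20,90,0,0,0]
    - [0.3,0,68,90,0,0,0]
    - [0.3,0,116,90,0,0,0]
    - [0.3,0,164,90,0,0,0]
    - [0.3,2,212,90,0,0,0]

```text
clock: 12.45
position: [0.5672, 0.1951, 0.1148]
ee_rot: [0.573, 0.82, 0.0, 0.0]
ft_force: [0.5, -0.3, -0.2]
grip_width: 0.702
grasp_force: 0.0
```

Call:
step_arm:
  moves:
    - [0.4,1,40,0,0,0,0]
    - [0.4,1,41,-20,0,0,0]
    - [0.4,1,41,-42,0,0,0]
    - [0.4,1,41,-42,0,0,0]

```text
clock: 12.85
position: [0.5668, 0.2338, 0.0698]
ee_rot: [0.572, 0.82, -0.002, -0.001]
ft_force: [-1.0, -0.8, -0.1]
grip_width: 0.599
grasp_force: 0.0
```

Run:
```python
from h import *
o=manip.get_obs();print(o["position"],o["grip_width"],o["ft_force"])
c=manip.camera("scene");pickle.dump(c,open("scene5.pkl","wb"))
print(proj(c,[[.5687,.2345,0],[.5687,.2345,.048]]))
g=cv2.cvtColor(c["image"],6)
for v in range(322,340,3):print(v,g[v,394:424].tolist())
g=cv2.cvtColor(load("scene")["image"],6)
for v in range(313,340,3):print(v,g[v,394:424].tolist())
# freehub in tray: bright/grey check
a=c["image"][238:328,258:378];b=c["image"][275:350,360:460]
cv2.imwrite("pics/p4.png",np.hstack([cv2.resize(a,(400,300),interpolation=2),cv2.resize(b,(400,300),interpolation=2)]))
```

```text
[0.56676057 0.23381701 0.06979219] 0.5987447156965803 [-1.0068817  -0.79181403 -0.06248514]
[[406.4135663  331.24562413]
 [409.75143218 317.37482477]]
322 [117, 114, 115, 117, 117, 116, 115, 109, 94, 100, 127, 129, 114, 105, 98, 82, 72, 68, 70, 75, 78, 69, 64, 72, 70, 81, 108, 117, 117, 117]
325 [115, 115, 116, 115, 116, 114, 114, 114, 116, 132, 137, 122, 115, 119, 121, 121, 124, 124, 126, 121, 114, 93, 66, 60, 79, 110, 118, 115, 116, 116]
328 [116, 115, 115, 114, 116, 115, 115, 116, 128, 143, 140, 122, 117, 120, 122, 124, 125, 125, 123, 117, 100, 78, 92, 104, 107, 115, 118, 116, 117, 115]
331 [116, 116, 115, 114, 116, 116, 115, 122, 142, 156, 148, 125, 119, 122, 123, 123, 124, 123, 120, 107, 73, 59, 74, 103, 114, 115, 114, 114, 113, 116]
334 [116, 117, 117, 117, 117, 116, 116, 119, 134, 141, 125, 121, 121, 125, 125, 125, 125, 121, 105, 75, 59, 56, 66, 88, 111, 116, 115, 114, 113, 114]
337 [118, 117, 117, 115, 116, 115, 116, 116, 116, 112, 99, 84, 86, 90, 93, 90, 77, 64, 59, 56, 58, 58, 63, 83, 108, 116, 116, 114, 113, 113]
313 [119, 119, 118, 117, 118, 120, 119, 118, 118, 120, 118, 
[... 613 characters left out ...]
 173, 176, 177, 176, 173, 164, 147, 128, 117, 116, 117, 120, 119, 118, 119, 117]
328 [118, 118, 118, 119, 118, 118, 118, 120, 129, 146, 157, 163, 169, 173, 175, 177, 176, 172, 163, 152, 133, 119, 119, 117, 119, 117, 117, 118, 118, 116]
331 [117, 118, 119, 118, 119, 118, 117, 124, 143, 157, 163, 167, 172, 174, 175, 177, 172, 166, 153, 138, 119, 117, 116, 117, 115, 116, 115, 115, 117, 118]
334 [118, 118, 118, 118, 119, 118, 118, 120, 136, 156, 165, 172, 173, 176, 177, 175, 165, 156, 139, 121, 116, 115, 116, 115, 115, 116, 117, 117, 118, 116]
337 [118, 119, 118, 117, 118, 118, 119, 117, 118, 117, 119, 124, 130, 137, 137, 132, 124, 117, 115, 115, 115, 115, 115, 115, 117, 116, 116, 115, 116, 116]
```

View pics/p4.png

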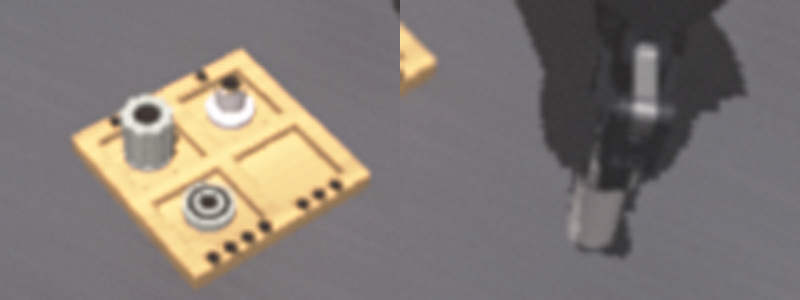

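The freehub stands upright in the two-dot pocket, and the gripper is over the sleeve (centre u≈408, predicted 406–409).

Call:
step_arm:
  moves:
    - [0.4,1,0,-25,0,0,0]
    - [0.4,1,0,-42,0,0,0]
    - [0.4,1,0,-50,0,0,0]
    - [0.4,1,0,-50,0,0,0]
    - [0.6,1,0,-50,0,0,0]
    - [0.8,1,0,-50,0,0,0]
    - [1,1,0,-50,0,0,0]
    - [1,1,0,-50,0,0,0]
  grip_force: 50

```text
clock: 13.7
position: [0.5701, 0.2348, 0.0238]
ee_rot: [0.572, 0.82, 0.001, 0.001]
ft_force: [-0.5, -0.8, 6.4]
grip_width: 0.276
grasp_force: 49.0
```

Call:
step_arm:
  moves:
    - [1,0,0,10,0,0,0]
    - [1,0,0,40,0,0,0]
    - [1,0,0,80,0,0,0]
    - [1,0,0,90,0,0,0]

```text
clock: 14.1
position: [0.5709, 0.2358, 0.1175]
ee_rot: [0.572, 0.82, 0.002, 0.002]
ft_force: [1.0, -0.6, -0.2]
grip_width: 0.274
grasp_force: 49.2
```

Call:
step_arm:
  moves:
    - [1,-5,-22,0,0,0,0]
    - [1,-14,-64,0,0,0,0]
    - [1,-24,-110,0,0,0,0]
    - [1,-32,-148,0,0,0,0]
    - [1,-36,-165,0,0,0,0]
    - [1,-36,-165,-25,0,0,0]
    - [1,-36,-165,-60,0,0,0]
    - [1,-36,-165,-76,0,0,0]
    - [1,-36,-165,-76,0,0,0]
    - [1,-36,-165,-76,0,0,0]

```text
clock: 15.1
position: [0.5338, 0.07, 0.0375]
ee_rot: [0.572, 0.82, 0.0, 0.0]
ft_force: [0.4, 0.2, -0.3]
grip_width: 0.275
grasp_force: 49.2
```

Run:
```python
from h import *
o=manip.get_obs();print(o["position"],o["grip_width"],o["ft_force"])
c=manip.camera("scene");z=o["position"][2]-.0238
print(z,proj(c,[[.534,.0695,z],[.534,.0695,z+.02]]).round(1))
h=cv2.cvtColor(c["image"],cv2.COLOR_BGR2HSV);g=cv2.cvtColor(c["image"],6)
for v in range(272,300,3):print(v,g[v,330:368].tolist());
for v in (280,286):print(v,h[v,330:368,1].tolist())
```

```text
[0.53376654 0.07000324 0.03751545] 0.2754768463211368 [ 0.4301484   0.24483701 -0.27037262]
0.013715446645304913 [[343.5 286.4]
 [343.9 280.5]]
272 [251, 254, 248, 221, 180, 127, 98, 78, 61, 56, 66, 81, 90, 92, 93, 88, 70, 66, 67, 62, 64, 72, 68, 63, 64, 65, 63, 63, 63, 63, 63, 63, 63, 65, 62, 63, 62, 62]
275 [179, 179, 195, 215, 215, 179, 117, 82, 57, 50, 54, 54, 55, 56, 58, 54, 52, 51, 53, 65, 92, 107, 106, 96, 81, 67, 65, 64, 64, 65, 66, 64, 65, 63, 63, 62, 64, 68]
278 [226, 227, 227, 228, 232, 234, 235, 221, 140, 82, 78, 64, 56, 56, 54, 54, 53, 52, 53, 64, 89, 108, 107, 105, 106, 102, 95, 78, 69, 63, 64, 64, 65, 63, 64, 78, 102, 111]
281 [235, 232, 228, 222, 198, 171, 150, 161, 184, 181, 146, 85, 54, 53, 54, 53, 59, 81, 115, 132, 119, 105, 102, 103, 104, 104, 104, 112, 131, 131, 117, 87, 70, 83, 105, 117, 120, 118]
284 [161, 156, 172, 196, 224, 232, 235, 236, 230, 196, 126, 76, 65, 63, 59, 58, 63, 83, 109, 116, 112, 106, 104, 100, 112, 144, 183, 211, 223, 225, 224, 223, 208, 172, 134, 119, 119, 119]
287 [228, 235, 235, 233, 233, 233, 231, 231, 227, 203, 143, 120, 123, 125, 127, 1
[... 517 characters left out ...]
04, 214, 215, 214, 215, 218, 221, 218, 194, 131, 99, 100, 101, 101, 99, 99, 100, 104, 116, 110, 77, 61, 71, 133, 198, 208, 178, 137, 125, 124, 121, 120, 118, 118, 118, 118]
299 [220, 203, 165, 145, 173, 202, 213, 211, 208, 205, 206, 211, 214, 210, 200, 197, 166, 103, 62, 70, 123, 186, 205, 179, 145, 126, 124, 122, 120, 121, 121, 122, 122, 121, 121, 120, 121, 120]
280 [87, 86, 84, 86, 95, 103, 111, 113, 100, 60, 24, 19, 46, 51, 46, 48, 45, 27, 19, 16, 33, 83, 107, 106, 102, 102, 102, 99, 90, 71, 38, 23, 23, 18, 12, 12, 13, 8]
286 [106, 93, 84, 83, 83, 84, 85, 87, 92, 92, 44, 16, 19, 18, 21, 19, 19, 18, 14, 27, 59, 95, 102, 101, 111, 112, 111, 111, 114, 105, 102, 102, 103, 105, 101, 80, 34, 8]
```

Call:
step_arm:
  moves:
    - [1,0,0,-4,0,0,0]
    - [1,0,0,-7,0,0,0]
    - [1,0,0,-9,0,0,0]
    - [1,0,0,-9,0,0,0]
    - [1,0,0,-10,0,0,0]
    - [1,0,0,-10,0,0,0]

```text
clock: 15.75
position: [0.5337, 0.0695, 0.0277]
ee_rot: [0.572, 0.82, -0.0, 0.0]
ft_force: [-4.0, -1.8, 13.8]
grip_width: 0.272
grasp_force: 50.8
```

Call:
step_arm:
  moves:
    - [0.7,0,0,0,0,0,0]
    - [0.5,0,0,0,0,0,0]
    - [0.4,0,0,0,0,0,0]
    - [0.4,0,0,25,0,0,0]
    - [0.4,0,0,70,0,0,0]
    - [0.4,0,0,115,0,0,0]
    - [0.4,0,-25,155,0,0,0.1]
    - [0.4,0,-65,180,0,0,0.22]
    - [0.4,0,-110,190,0,0,0.34]
    - [0.4,0,-155,190,0,0,0.46]

```text
clock: 16.75
position: [0.5341, -0.0871, 0.2186]
ee_rot: [0.368, 0.93, -0.0, 0.002]
ft_force: [0.7, 0.4, 0.4]
grip_width: 0.599
grasp_force: 0.0
```

Run:
```python
from h import *
T=load("top");S=load("scene")
top=np.array([.5521,-.2379,.1333])
for az in(133,136,139,142,145):
    r=np.radians(az);a=np.array([np.cos(r)*np.sin(np.radians(35)),np.sin(r)*np.sin(np.radians(35)),np.cos(np.radians(35))])
    f=top-.12*a;print(az,f.round(4),"S foot",proj(S,f).round(1),"T foot",proj(T,f).round(1))
# rest base angle from each view via contour of grey
for n,c,b in(("T",T,(402,158,470,232)),("S",S,(172,225,245,272))):
    x0,y0,x1,y1=b;h=cv2.cvtColor(c["image"],cv2.COLOR_BGR2HSV)[y0:y1,x0:x1];g=cv2.cvtColor(c["image"],6)[y0:y1,x0:x1]
    m=((g>128)).astype(np.uint8);m=cv2.morphologyEx(m,cv2.MORPH_CLOSE,np.ones((7,7)))
    k=max(cv2.findContours(m,0,1)[0],key=cv2.contourArea)
    W=np.float32([onplane(c,(p[0][0]+x0,p[0][1]+y0),.012)[:2] for p in cv2.convexHull(k)])*1000
    r=cv2.minAreaRect(W);print(n,r)
# axle axis in scene: bright pixels
x0,y0,x1,y1=195,200,232,240;g=cv2.cvtColor(S["image"],6)[y0:y1,x0:x1]
print(*[f"{v+y0}: {[x0+int(i) for i in np.flatnonzero(g[v]>165)]}" for v in range(5,y1-y0,4)],sep="\n")
o=manip.get_obs();print(o["position"],o["ee_rot"],o["joint_pos"].round(2))
```

```text
133 [ 0.599  -0.2882  0.035 ] S foot [[198.3 243.2]] T foot [[445.8 186.4]]
136 [ 0.6016 -0.2857  0.035 ] S foot [[198.4 244.2]] T foot [[444.8 185.3]]
139 [ 0.604  -0.2831  0.035 ] S foot [[198.6 245.2]] T foot [[443.6 184.3]]
142 [ 0.6063 -0.2803  0.035 ] S foot [[198.9 246.2]] T foot [[442.5 183.4]]
145 [ 0.6085 -0.2774  0.035 ] S foot [[199.3 247.2]] T foot [[441.3 182.5]]
T ((588.1914672851562, -270.90289306640625), (70.12533569335938, 129.8361053466797), 48.22792434692383)
S ((568.6222534179688, -292.1726379394531), (133.91839599609375, 131.15585327148438), 48.480350494384766)
205: []
209: [215, 216, 217, 218, 219, 220, 221]
213: [213, 214, 215, 216, 217, 218, 219, 220]
217: [210, 211, 212, 213, 214, 215, 216, 217, 218]
221: [208, 209, 210, 211, 212, 213, 214, 215]
225: [206, 207, 208, 209, 210, 211, 212, 213]
229: [204, 205, 206, 207, 208, 209, 210]
233: [201, 202, 203, 204, 205, 206]
237: [199, 200, 201, 202, 203, 204, 205]
[ 0.53406203 -0.08707383  0.21863999] [ 3.67760032e-01  9.29919170e-01 -1.01569897e-05  1.70199400e-03] [ 0.9   0.28 -0.96  1.67  0.24  1.32  0.72]
```

Call:
step_arm:
  moves:
    - [0.4,0,-30,0,-0.081,-0.091,0.025]
    - [0.4,2,-70,0,-0.163,-0.182,0.025]
    - [0.4,4,-105,0,-0.244,-0.273,0.025]
    - [0.4,5,-130,0,-0.326,-0.364,0.025]
    - [0.4,5,-140,-15,-0.407,-0.455,0.025]
    - [0.4,5,-140,-30,-0.407,-0.455,0.025]
    - [0.4,5,-140,-30,-0.407,-0.455,0.025]
    - [0.4,5,-140,-30,-0.407,-0.455,0.025]
  grip_force: 50

```text
clock: 17.55
position: [0.5389, -0.2254, 0.1872]
ee_rot: [0.342, 0.891, -0.103, 0.282]
ft_force: [-0.6, 0.5, 0.6]
grip_width: 0.597
grasp_force: 0.0
```

```bash
cat > ax.py <<'E'
from h import *
from scipy.spatial.transform import Rotation as Ro
r=np.radians(138.2);s=np.sin(np.radians(35))
a=np.array([np.cos(r)*s,np.sin(r)*s,np.cos(np.radians(35))]);foot=np.array([.5521,-.2379,.1333])-.12*a
def st():
    o=manip.get_obs();R=Ro.from_quat(o["ee_rot"])
    print("pos",o["position"],"axes z",R.as_matrix()[:,2].round(3),"y",R.as_matrix()[:,1].round(3),"j",o["joint_pos"].round(2),o["ft_force"].round(1),o["grip_width"])
    return o,R
E
python3 - <<'E'
from ax import *
o,R=st();print("want z",(-a).round(3))
yd=np.array([np.cos(np.radians(48.2)),np.sin(np.radians(48.2)),0]);D=Ro.from_matrix(np.c_[np.cross(yd,-a),yd,-a])
print("err rotvec",(D*R.inv()).as_rotvec().round(3))
for d in(.15,.13,.075):print(d,((foot+d*a-o["position"])*1000).round(1))
E
```

```text
pos [ 0.53886857 -0.22541083  0.18724245] axes z [ 0.432 -0.376 -0.82 ] y [0.667 0.745 0.01 ] j [ 1.11 -0.03 -0.95  2.1   0.52  0.59  0.63] [-0.6  0.5  0.6] 0.5967605459401271
want z [ 0.428 -0.382 -0.819]
err rotvec [-0.008  0.006  0.   ]
0.15 [  0.4  -1.  -29.4]
0.13 [  9.   -8.7 -45.8]
0.075 [ 32.5 -29.7 -90.8]
```

Orientation and reach are good. I'll move to just short of the axle's end and look once, close up.

Call:
step_arm:
  moves:
    - [0.3,0,-1,-15,0,0,0]
    - [0.3,1,-1,-30,0,0,0]
    - [0.3,9,-9,-46,0,0,0]
    - [0.3,9,-9,-46,0,0,0]

```text
clock: 17.95
position: [0.5478, -0.2351, 0.1398]
ee_rot: [0.342, 0.891, -0.102, 0.281]
ft_force: [-0.1, 0.3, 0.2]
grip_width: 0.7
grasp_force: 0.0
```

Run:
```python
from ax import *
o,R=st()
for d in(.15,.13,.075):print(d,((foot+d*a-o["position"])*1000).round(1))
c=manip.camera("scene");u,v=215,215
M=R.as_matrix();f=lambda p:np.round((proj(c,p)[0]-[u-60,v-60])*[5,5]).tolist()
print("tcp",f(o["position"]),"fingers",[f(o["position"]+s*.03*M[:,1]) for s in(1,-1)],"axle top",f(foot+.12*a),"mid",f(foot+.06*a))
cv2.imwrite("pics/ax.png",cv2.resize(c["image"][v-60:v+60,u-60:u+60],(600,600),interpolation=2))
```

```text
pos [ 0.54782392 -0.23512521  0.13977498] axes z [ 0.431 -0.375 -0.821] y [0.668 0.744 0.01 ] j [ 1.08  0.11 -0.95  2.12  0.8   0.56  0.39] [-0.1  0.3  0.2] 0.6995856627166429
0.15 [-8.6  8.7 18.1]
0.13 [0.  1.  1.7]
0.075 [ 23.5 -20.  -43.3]
tcp [339.0, 246.0] fingers [[351.0, 285.0], [328.0, 208.0]] axle top [331.0, 260.0] mid [273.0, 357.0]
```

View pics/ax.png

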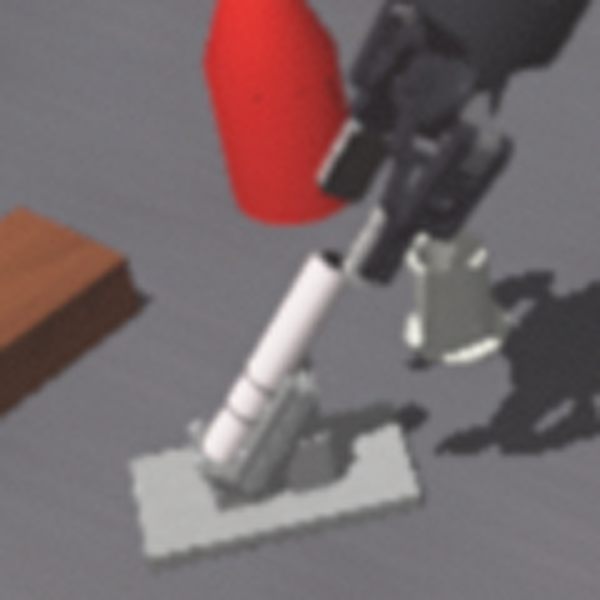

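Crop: finger tips at (335,190) and (370,275) straddle the axle's axis, the axle's top is at (333,258), and the rest and cup are clear. Advancing along the axis.

Call:
step_arm:
  moves:
    - [0.3,7,-6,-12,0,0,0]
    - [0.3,15,-13,-26,0,0,0]
    - [0.3,21,-18,-38,0,0,0]
    - [0.3,24,-21,-43,0,0,0]
    - [0.3,24,-21,-43,0,0,0]

```text
clock: 18.5
position: [0.5718, -0.2557, 0.0981]
ee_rot: [0.342, 0.89, -0.103, 0.282]
ft_force: [0.8, 1.5, 0.6]
grip_width: 0.701
grasp_force: 0.0
```

Call:
step_arm:
  moves:
    - [0.6,0,0,0,0,0,0]
    - [0.75,0,0,0,0,0,0]
    - [0.85,0,0,0,0,0,0]
    - [1,0,0,0,0,0,0]
    - [1,0,0,0,0,0,0]
  grip_force: 60

```text
clock: 19.0
position: [0.5716, -0.2555, 0.0986]
ee_rot: [0.342, 0.89, -0.103, 0.283]
ft_force: [-5.2, 2.1, 7.4]
grip_width: 0.223
grasp_force: 58.2
```

Run:
```python
from ax import *
o,R=st();d=(o["position"]-foot);print("along",d@a,"perp",((d-(d@a)*a)@R.as_matrix()).round(4), o["torque"])
```

```text
pos [ 0.57162031 -0.25545686  0.09862467] axes z [ 0.433 -0.377 -0.819] y [0.667 0.745 0.009] j [ 1.    0.26 -0.87  2.09  1.06  0.56  0.2 ] [-5.2  2.1  7.4] 0.2234833195683641
along 0.07653687549322713 perp [-0.0016 -0.0001  0.    ] [ 0.2873006   0.71577393 -0.17930546]
```

Call:
step_arm:
  moves:
    - [1,-4,4,8,0,0,0]
    - [1,-12,11,23,0,0,0]
    - [1,-22,20,42,0,0,0]
    - [1,-32,29,61,0,0,0]
    - [1,-32,29,90,0,0,0]
    - [1,-32,29,120,0,0,0]

```text
clock: 19.6
position: [0.5388, -0.2259, 0.2184]
ee_rot: [0.341, 0.891, -0.103, 0.282]
ft_force: [-0.2, -0.7, -1.4]
grip_width: 0.217
grasp_force: 58.7
```

Run:
```python
from ax import *
o,R=st();M=R.as_matrix();c=manip.camera("scene");pickle.dump(c,open("scene6.pkl","wb"))
g=cv2.cvtColor(c["image"],6);p=o["position"]
for d in(0.02,.03,.045,.06,.0765):
    u,v=proj(c,p+d*M[:,2])[0];vi=int(round(v));row=g[vi,int(u)-14:int(u)+15];print(d,(u.round(1),v.round(1)),row.tolist())
print("inverse tilt",(Ro.from_matrix(np.c_[np.cross([np.cos(.841),np.sin(.841),0],[0,0,-1]),[np.cos(.841),np.sin(.841),0],[0,0,-1]])*R.inv()).as_rotvec().round(3))
```

```text
pos [ 0.53878448 -0.22586476  0.2183661 ] axes z [ 0.432 -0.376 -0.82 ] y [0.666 0.746 0.009] j [ 1.17 -0.09 -0.98  2.06  0.38  0.63  0.77] [-0.2 -0.7 -1.4] 0.2174998087988348
0.02 (np.float64(219.3), np.float64(181.8)) [93, 95, 94, 93, 94, 95, 93, 90, 94, 136, 202, 237, 239, 234, 228, 217, 199, 177, 153, 127, 103, 79, 62, 66, 79, 90, 109, 116, 118]
0.03 (np.float64(217.2), np.float64(185.4)) [92, 94, 95, 94, 94, 94, 92, 90, 95, 123, 177, 208, 194, 202, 221, 221, 204, 183, 160, 137, 113, 92, 68, 61, 58, 60, 59, 60, 80]
0.045 (np.float64(214.2), np.float64(190.8)) [111, 96, 88, 89, 92, 92, 92, 92, 96, 122, 167, 210, 233, 233, 226, 213, 192, 170, 146, 125, 107, 90, 75, 68, 67, 65, 63, 77, 105]
0.06 (np.float64(211.2), np.float64(196.0)) [115, 114, 113, 113, 110, 104, 93, 87, 92, 130, 194, 236, 239, 234, 226, 215, 190, 163, 133, 111, 98, 88, 80, 76, 76, 80, 92, 103, 112]
0.0765 (np.float64(207.9), np.float64(201.8)) [117, 116, 116, 116, 116, 114, 115, 115, 116, 115, 116, 117, 141, 191, 221, 220, 206, 184, 160, 139, 123, 112, 114, 115, 116, 116, 116, 118, 118]
inverse tilt [0.4   0.46  0.002]
```

The axle is straight along the tool axis. Turning it upright over the cup.

Call:
step_arm:
  moves:
    - [1,-8,-4,5,0.05,0.057,0]
    - [1,-22,-9,5,0.115,0.132,0]
    - [1,-38,-15,5,0.18,0.207,0]
    - [1,-54,-22,5,0.245,0.282,0]
    - [1,-70,-29,5,0.31,0.357,0]
    - [1,-84,-35,5,0.37,0.426,0.002]
    - [1,-93,-38,0,0.4,0.46,0.002]
    - [1,-93,-38,-10,0.4,0.46,0.002]
    - [1,-93,-38,-15,0.4,0.46,0.002]
    - [1,-93,-38,-15,0.4,0.46,0.002]

```text
clock: 20.65
position: [0.4462, -0.2635, 0.2017]
ee_rot: [0.357, 0.934, -0.0, 0.0]
ft_force: [0.5, 0.2, -0.6]
grip_width: 0.22
grasp_force: 58.9
```

Run:
```python
from ax import *
o,R=st()
S=manip.camera("scene");pickle.dump(S,open("scene7.pkl","wb"));S0=load("scene");T=load("top")
f=o["position"]+.0765*R.as_matrix()[:,2];print("foot",f.round(4),"pix",proj(S,f).round(1))
print("pred rim S",proj(S,[.446,-.264,.055]).round(1),"T",proj(T,[.446,-.264,.055]).round(1),"bottle",onplane(T,(505,285),.0)[:2].round(3))
g=cv2.cvtColor(S0["image"],6)
print("scene rim");[print(v,g[v,230:260].tolist()) for v in range(198,228,2)]
g=cv2.cvtColor(T["image"],6)
print("top rim");[print(v,g[v,420:452].tolist()) for v in range(236,264,2)]
```

```text
pos [ 0.44620597 -0.26348168  0.20171409] axes z [ 0.    -0.001 -1.   ] y [ 0.667  0.745 -0.   ] j [ 1.2   0.2  -0.83  1.75  0.16  1.26  1.17] [ 0.5  0.2 -0.6] 0.2196321065710174
foot [ 0.4462 -0.2635  0.1252] pix [[240.4 182.5]]
pred rim S [[243.7 204.7]] T [[438.2 247.3]] bottle [ 0.368 -0.434]
scene rim
198 [118, 118, 117, 120, 117, 118, 121, 119, 121, 120, 118, 118, 117, 118, 118, 116, 117, 118, 117, 117, 119, 118, 118, 117, 120, 119, 118, 117, 118, 118]
200 [120, 119, 120, 120, 119, 120, 118, 118, 118, 122, 137, 152, 158, 164, 162, 158, 157, 157, 151, 135, 122, 116, 118, 118, 119, 119, 119, 117, 119, 117]
202 [119, 118, 117, 118, 118, 119, 122, 142, 180, 195, 181, 170, 167, 163, 156, 150, 159, 173, 180, 200, 203, 160, 125, 118, 116, 118, 118, 118, 118, 118]
204 [119, 119, 119, 119, 118, 122, 159, 197, 171, 130, 118, 125, 135, 140, 143, 146, 147, 147, 145, 155, 190, 203, 146, 117, 120, 119, 118, 116, 118, 116]
206 [120, 119, 120, 119, 120, 132, 176, 208, 149, 102, 107, 123, 133, 139, 143, 146, 145, 146, 153, 170, 191, 178, 128, 118, 118, 118, 117, 118, 118, 117]
208 [117, 117, 11
[... 3057 characters left out ...]
, 239, 245, 247, 246, 237, 204, 201, 208, 217, 198, 133, 98, 106, 109, 105, 109]
256 [106, 107, 105, 100, 130, 200, 246, 229, 132, 85, 92, 82, 75, 76, 80, 86, 104, 110, 119, 123, 123, 112, 119, 171, 203, 148, 107, 102, 108, 109, 104, 105]
258 [107, 105, 105, 103, 105, 118, 166, 199, 183, 132, 111, 100, 99, 102, 91, 84, 88, 85, 88, 88, 96, 100, 95, 88, 97, 104, 109, 107, 106, 107, 108, 107]
260 [105, 105, 102, 106, 102, 103, 100, 105, 108, 91, 94, 97, 106, 105, 106, 100, 104, 101, 102, 102, 93, 82, 68, 78, 100, 109, 107, 107, 107, 106, 106, 104]
262 [106, 106, 109, 111, 106, 104, 106, 108, 101, 82, 68, 65, 71, 76, 79, 78, 76, 73, 72, 63, 54, 60, 71, 93, 108, 108, 106, 107, 108, 110, 106, 104]
```

Call:
step_arm:
  moves:
    - [1,0,0,-20,0,0,0]
    - [1,0,0,-45,0,0,0]
    - [1,0,0,-58,0,0,0]
    - [1,0,0,-58,0,0,0]
    - [1,0,0,-58,0,0,0]

```text
clock: 21.2
position: [0.4468, -0.2645, 0.1455]
ee_rot: [0.357, 0.934, -0.0, 0.001]
ft_force: [-0.0, -0.2, -0.4]
grip_width: 0.222
grasp_force: 58.9
```

Run:
```python
from ax import *
o,R=st();S=manip.camera("scene");f=o["position"]+.0765*R.as_matrix()[:,2];print(f.round(4))
g=cv2.cvtColor(S["image"],6)
for z in(.0,.01,.025,.05):
    u,v=proj(S,f+[0,0,z])[0];v_=int(round(v));u_=int(round(u));print(z,u.round(1),v.round(1),u_-12,g[v_,u_-12:u_+13].tolist())
print([g[v,243:245].mean() for v in range(190,214)])
```

```text
pos [ 0.44682786 -0.26446805  0.14546572] axes z [ 0.001 -0.001 -1.   ] y [0.667 0.745 0.   ] j [ 1.17  0.26 -0.82  1.81  0.21  1.15  1.13] [-0.  -0.2 -0.4] 0.2218293651819781
[ 0.4469 -0.2645  0.069 ]
0.0 242.6 200.6 231 [118, 118, 120, 120, 119, 119, 122, 133, 152, 163, 170, 174, 172, 165, 153, 135, 114, 99, 86, 73, 63, 61, 58, 61, 60]
0.01 242.2 197.5 230 [117, 118, 117, 117, 117, 120, 120, 118, 121, 138, 166, 174, 173, 163, 159, 147, 128, 107, 83, 63, 58, 60, 60, 60, 61]
0.025 241.4 192.7 229 [117, 116, 117, 119, 118, 119, 119, 120, 119, 122, 136, 157, 163, 162, 151, 130, 104, 98, 109, 113, 95, 68, 60, 57, 58]
0.05 240.2 184.6 228 [57, 60, 60, 79, 111, 118, 117, 118, 119, 132, 147, 136, 126, 123, 124, 122, 116, 111, 114, 119, 119, 107, 87, 76, 65]
[np.float64(129.5), np.float64(138.5), np.float64(145.0), np.float64(140.5), np.float64(117.5), np.float64(126.0), np.float64(146.0), np.float64(161.0), np.float64(165.5), np.float64(166.5), np.float64(168.5), np.float64(168.5), np.float64(161.5), np.float64(136.5), np.float64(123.0), np.float64(122.0), np.float64(120.0), np.float64(120.0), np.float64(149.5), np.float64(201.0), np.float64(174.0), np.float64(147.5), np.float64(147.0), np.float64(146.5)]
```

Call:
step_arm:
  moves:
    - [1,-1,0.5,-10,0,0,0]
    - [1,-1,0.5,-22,0,0,0]
    - [1,-1,0.5,-34,0,0,0]
    - [1,-1,0.5,-44,0,0,0]
    - [1,-1,0.5,-44,0,0,0]

```text
clock: 21.75
position: [0.4444, -0.2635, 0.0988]
ee_rot: [0.357, 0.934, 0.0, -0.001]
ft_force: [0.2, -0.2, -1.3]
grip_width: 0.219
grasp_force: 58.9
```

Call:
step_arm:
  moves:
    - [1,0,0,-8,0,0,0]
    - [1,0,0,-14,0,0,0]
    - [1,0,0,-16,0,0,0]
    - [1,0,0,-16,0,0,0]

```text
clock: 22.15
position: [0.4453, -0.264, 0.0844]
ee_rot: [0.357, 0.934, -0.0, 0.0]
ft_force: [-0.4, 0.2, -1.3]
grip_width: 0.218
grasp_force: 58.9
```

Call:
step_arm:
  moves:
    - [1,0,0,-1,0,0,0]
    - [1,0,0,-2,0,0,0]
    - [1,0,0,-2.5,0,0,0]
    - [1,0,0,-2.5,0,0,0]

```text
clock: 22.55
position: [0.4454, -0.2641, 0.0822]
ee_rot: [0.357, 0.934, -0.0, 0.0]
ft_force: [-0.5, 0.8, -1.1]
grip_width: 0.217
grasp_force: 58.9
```

Call:
step_arm:
  moves:
    - [1,0,0,-1,0,0,0]
    - [1,0,0,-1.5,0,0,0]
    - [1,0,0,-1.5,0,0,0]

```text
clock: 22.85
position: [0.4459, -0.2643, 0.0816]
ee_rot: [0.357, 0.934, -0.0, 0.001]
ft_force: [-2.6, 0.2, 9.3]
grip_width: 0.219
grasp_force: 60.1
```

Call:
step_arm:
  moves:
    - [0.72,0,0,0.5,0,0,0]
    - [0.6,0,0,0.5,0,0,0]
    - [0.4,0,0,0.5,0,0,0]
    - [0.4,0,0,0.5,0,0,0]
    - [0.4,0,0,15,0,0,0]
    - [0.4,0,0,40,0,0,0]
    - [0.4,0,0,80,0,0,0]
    - [0.4,0,0,125,0,0,0]
    - [0.4,0,0,150,0,0,0]
    - [0.4,0,0,150,0,0,0]
  grip_force: 20

```text
clock: 23.85
position: [0.4473, -0.2645, 0.2355]
ee_rot: [0.357, 0.934, -0.001, 0.004]
ft_force: [-0.1, 0.5, -0.5]
grip_width: 0.597
grasp_force: 0.0
```

Run:
```python
from ax import *
o,R=st();S=manip.camera("scene");pickle.dump(S,open("scene8.pkl","wb"));g=cv2.cvtColor(S["image"],6)
for z in(.06,.075,.09,.105,.12):
    u,v=proj(S,[.446,-.264,z])[0];v_=int(round(v));u_=int(round(u))
    print(z,u.round(1),v.round(1),u_-12,g[v_,u_-12:u_+13].tolist())
a,b=load("scene5")["image"],S["image"]
d=cv2.absdiff(load("scene")["image"],b).max(2);m=cv2.morphologyEx((d>45).astype(np.uint8),cv2.MORPH_OPEN,np.ones((3,3)))
n,_,s,c=cv2.connectedComponentsWithStats(m);print([(r[:5].tolist()) for r in s[1:]])
h=cv2.cvtColor(b,cv2.COLOR_BGR2HSV)
for nm,p,H in(("cap",[.506,.0095,.004],.03),("hub",[.566,-.018,.004],.04),("sleeve",[.534,.0695,.004],.048)):
    q=np.array(p);print(nm,proj(S,[q,q+[0,0,H]]).round(1).tolist());
    u,v=proj(S,q+[0,0,H/2])[0].round().astype(int);print(h[v,u-14:u+15,1].tolist())
```

```text
pos [ 0.44725769 -0.26452874  0.23545528] axes z [ 0.006 -0.005 -1.   ] y [0.667 0.745 0.   ] j [ 1.21  0.17 -0.84  1.7   0.13  1.32  1.19] [-0.1  0.5 -0.5] 0.59699847876025
0.06 243.4 203.2 231 [119, 116, 118, 116, 115, 132, 172, 195, 173, 153, 162, 171, 175, 171, 164, 151, 134, 117, 135, 183, 186, 138, 119, 118, 114]
0.075 242.7 198.6 231 [119, 120, 118, 117, 117, 118, 118, 120, 122, 145, 167, 175, 173, 168, 159, 142, 125, 115, 116, 118, 114, 100, 76, 61, 60]
0.09 242.0 193.9 230 [117, 117, 117, 118, 119, 118, 118, 119, 122, 138, 165, 175, 173, 170, 161, 150, 130, 115, 117, 117, 116, 109, 84, 63, 58]
0.105 241.3 189.1 229 [81, 102, 116, 117, 118, 118, 116, 116, 117, 134, 163, 174, 177, 172, 166, 155, 138, 120, 116, 117, 118, 119, 111, 84, 63]
0.12 240.6 184.2 229 [59, 59, 82, 112, 118, 118, 118, 118, 128, 142, 143, 133, 130, 133, 136, 134, 124, 115, 119, 119, 117, 118, 118, 115, 98]
[[172, 0, 3, 2, 6], [177, 1, 15, 10, 78], [171, 0, 74, 115, 3619], [375, 0, 15, 73, 685], [405, 0, 15, 11, 110], [423, 0, 16, 56, 470], [177, 13, 13, 20, 176], [171, 28, 4, 4, 16], [226, 55, 5, 3, 15], 
[... 249 characters left out ...]
4, 3, 12], [320, 261, 14, 15, 133], [295, 267, 17, 22, 290], [426, 268, 4, 3, 12], [339, 272, 12, 21, 202], [418, 272, 16, 11, 134], [462, 311, 18, 15, 161], [407, 315, 8, 7, 47], [404, 323, 9, 14, 101]]
cap [[325.9, 271.6], [326.1, 262.8]]
[112, 110, 110, 113, 113, 104, 100, 79, 37, 15, 17, 15, 17, 19, 19, 20, 17, 16, 14, 22, 17, 25, 77, 105, 114, 111, 112, 107, 96]
hub [[302.8, 284.3], [302.3, 272.5]]
[104, 110, 113, 109, 99, 64, 25, 15, 14, 15, 14, 14, 14, 15, 17, 14, 13, 17, 19, 19, 33, 74, 108, 114, 114, 109, 97, 92, 92]
sleeve [[343.3, 289.2], [344.2, 275.0]]
[89, 101, 109, 115, 112, 111, 114, 108, 98, 82, 32, 15, 16, 15, 15, 16, 14, 15, 16, 22, 64, 104, 111, 110, 111, 102, 96, 95, 95]
```

```bash
python3 -c "
from workcell import manip
print(manip.hand_in())"
```

```text
the job is handed in; nothing more can be done
None
```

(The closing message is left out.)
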